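# Hook up the sprung eye of the tension fixture

## Task

Take the S-hook from its rest by the red grip, pass the free tip of one of its hooks through the slot in the yellow eye tab from behind, so that the tab's near strip lies in the hook, and pull the tab out against its spring. Lower the other hook over the anchor pin and let go, so that the S-hook lies level on the pin's shoulder and stays stretched tight between pin and tab. Feel for the tab gently (never load the tab or the pin with more than 15 N), do not overstretch the spring by pulling the tab out more than 24 mm, and leave the brass weight, the grey mouse and the tape where they are.

Things in the scene. Friction and masses are not known exactly. Their poses are not given: they have to be found in the camera images.
- s_hook: Loose steel S-hook of 5 mm round wire, 137 mm long, 0.12 kg, lying flat: z up, the S in its xy plane. Origin at the middle of its red square grip (54 mm along x, 14 x 14 mm; pinch across y at the middle). The straight shank runs along x through the origin. A half turn in yaw gives the same S: either end may go to the tab. 13 mm inside gap between shank and leg.
- bowl_a (a point): Centre of the half-circle bend at the S-hook's +x end (its x 57, y +9 mm). Wire centre line radius 9 mm, outermost wire at x 68.5 mm. From the bend a straight leg comes back at y = +18 mm to a round free tip at x = 42.5 mm.
- bowl_b (a point): Centre of the half-circle bend at the S-hook's -x end (its x -57, y -9 mm). The same shape turned half a turn: leg at y = -18 mm, free tip at x = -42.5 mm.
- hook_rest: Fixed grey plastic rest, 70 x 60 mm, base plate 6 mm thick, origin under its centre. Two forks at x = -22 and +22 mm (6 mm thick, tops at z 30.5 mm) hold the S-hook's grip in U notches, along the rest's x, wire centre 30.5 mm above the desk. Lift it straight up; the fingers go between the forks.
- fixture: Fixed tension fixture: aluminium base 210 x 100 x 12 mm, origin under its centre, x from anchor pin to eye tab, z up. A sprung carriage carries the yellow upright eye tab; both can be pulled 27 mm towards -x, no further: 4 N at first, 8 N at the end. Carriage and clamp stay below z = 41 mm, the blue spring housing (x 70 to 88 mm) below 42 mm; above that the space behind the tab is free.
- tab_zone (a point): Mid-range place of the slot's middle, on the rear face of the unpulled tab (fixture x 45, y 18, z 68 mm). The real slot is up to 10 mm to either side in fixture y: the tab is clamped anywhere there, NOT MEASURED, so feel for its edge; it does not yield to a sideways push under 50 N. Tab: plate 4 mm thick along x (rear face here), 31.5 mm wide, top at z 88 mm.
- slot_foot (a point): Mid-range place of the slot's lower end (fixture x 45, y 18, z 56 mm). The slot is upright, right through, 8 mm wide, z 56 to 80 mm. Its middle is 15.5 mm from the tab's free -y edge, leaving a strip 11.5 mm wide for the hook to hold: with the S-hook's shank touching that edge, its leg is in line with the slot.
- anchor_pin: Fixed steel anchor pin on the fixture at fixture x -86.5, y -9 mm (origin at its foot, z 12 mm): 16 mm thick up to a shoulder at fixture z 57.5 mm, above it an 8 mm pin with tapered end, up to z 68 mm. The S-hook spans pin and tab when the tab is pulled about 12 mm; pulled 20 mm it can be lowered freely over the pin, turning it in yaw to suit the tab's place.
- pin_seat (a point): Point on the pin's axis where the S-hook's wire centre lies, 2.5 mm above the shoulder (fixture x -86.5, y -9, z 60 mm). While the pulled S-hook is lowered, friction on the tab's strip (3 to 5 N) holds its tab end back, so that it may tip in the fingers: watch the pin-side bend come down.
- brass_weight: Bystander: brass calibration weight 26 mm wide, 30 mm tall, origin under its centre
- grey_mouse: Bystander: grey computer mouse, 108 x 55 x 37 mm, origin under its centre
- tape: Bystander: roll of black tape, 55 mm, 19 mm tall, origin under its centre
- carriage (a joint): How far the carriage with the eye tab is pulled out towards the anchor pin, in m: 0 at rest, end of travel 0.027; must stay under 0.024. The tab's rear face is at fixture x = 45 mm minus this. A tip that only pushes on the tab's back, not through the slot, pulls it 17 mm too far.

How it is judged:
At the end, for the whole second after the job is handed in: The released S-hook is at rest, stretched between tab and pin: one bend round the pin (centre within 6 mm of its axis, wire 3.5 mm below to 5 mm above its seat), pressed on the pin by the spring with over 3 N; the other bend holds the tab at slot height; S tilted under 0.3 rad (contact force between s_hook and anchor_pin above 3 N and ((horizontal distance between bowl_b and pin_seat below 0.006 m and z of bowl_b in the frame of fixture between 0.0565 and 0.065 m and x of bowl_a in the frame of fixture between 0.02 and 0.042 m and z of bowl_a in the frame of fixture between 0.054 and 0.078 m) or (horizontal distance between bowl_a and pin_seat below 0.006 m and z of bowl_a in the frame of fixture between 0.0565 and 0.065 m and x of bowl_b in the frame of fixture between 0.02 and 0.042 m and z of bowl_b in the frame of fixture between 0.054 and 0.078 m)) and angle between s_hook's own z axis and vertical below 0.3 rad and linear speed of s_hook below 0.02 m/s); the robot touches nothing.
It fails at once if the S-hook loads the fixture's tab with more than 15 N while clear of the pin, or tab and pin together (all contacts added up) with more than 30 N ((contact force between s_hook and fixture above 15 N and contact force between s_hook and anchor_pin below 0.2 N) or contact force between s_hook and fixture above 30 N).
It fails at once if the robot itself presses on the fixture with more than 15 N (contact force between any of the arm, the fingers and fixture above 15 N).
It fails at once if a bystander (brass weight, grey mouse, tape) is moved more than 15 mm (distance of any of brass_weight, grey_mouse, tape from where it was at the start of the episode above 0.015 m).
It fails at once if the spring is overstretched: the tab is pulled out more than 24 mm (value of joint carriage above 0.024 m).
It also fails if it takes over 58 s, if anything falls off the work surface, if the arm or the gripper's body presses on something with over 40 N, if the wrist force passes 120 N, or if a joint passes its speed limit or range.

## Robot

A 7-joint arm with a two-finger parallel gripper is mounted at the origin on a cart in front of the work surface, level with it; the furniture and walls round the work are solid. World frame = base frame: x ahead of the robot, y to its left, z up, the work surface at z = 0. Lengths are in m, angles in rad, forces in N, time in s.
With the tool pointing down it reaches from about 0.425 to 0.925 m from the base axis. Payload 6.8 kg.
Tool frame: the origin (TCP) lies at the very end of the fingers, on their centre line; the grasp point (between the pads) lies 19 mm behind it; z points along the fingers, y is the line along which they close (so a half turn about z gives the same grasp; the last joint's range is limited). The gripper opens to 85 mm and grips with 20 to 120 N. Pads are 22 mm wide; open, the fingers measure 114 mm over their backs; the gripper's body (76 mm by 85 mm) begins 54 mm behind the grasp point. The pads swing forward as they close: fully open they stand 13 mm farther back than shut.
Start: joints at [-1.291, 0.477, 0.022, 1.555, -0.011, 1.109, -0.083], TCP at [0.255, 0.625, 0.231] pointing down, gripper open.
Joint ranges: [-2.96, 2.96], [-0.34, 2.1], [-1.41, 1.46], [0.24, 2.44], [-1.37, 4.51], [0.17, 1.92], [-2.96, 2.96]. Speed limits (rad/s): [2.39, 2.39, 3.14, 3.14, 3.14, 3.14, 3.14].

## Interface

Orientations are given as a unit quaternion [w, x, y, z].
In Python, from station import bot gives the robot as it stands. The module is installed in compiled form; this text tells all that it offers.
- The arm moves only by the shell command python3 -m jog 'ROWS' [OPENING] [FORCE]. ROWS is JSON, a list of rows, each a list of 4 numbers: the shift along the tool's x, y, z in cm, then the turn about the tool's z in rad. In form: [[x, y, z, spin], ...]. A call has 1 to 20 rows; each row is the pose to reach, as a shift and turn from the pose commanded when the call began, along the tool's axes at that moment; what a row does not reach only later rows make up. A row lasts 1/12 s, in which the tool goes at most 41.7 mm and 7.16 degrees, less where a joint would pass 70% of its speed; a pose out of reach is approached as far as the arm can. A call with a gripper value outside its range is refused whole. OPENING is the closure, from -1 (fully open) to 1 (shut), set as the call begins (- or left out, the last holds). The fingers move at their own pace and stop on an object; FORCE is the grip in N (left out, the last holds). Time passes only in rows, so rows that repeat a pose let the fingers close. It gives the time, the measured TCP pose, the force, the opening and the grip force at its end, in the units of the state.
- bot.get_obs(): the state, without advancing time (a new reading comes with each control period).
- bot.read_camera(name): name is "scene" or "top"; returns a dict with "pixels" (400x640x3 uint8, red, green, blue), "depth" (400x640 float32, m along the optical axis (not along the pixel's ray), 0 where there is no reading), "fovy" (degrees; the focal length in pixels is half the picture's height over the tangent of half this angle, whatever the lens; pixels are square), "cx", "cy" (the principal point, pixels), "pose" (4x4, takes a point from camera to world coordinates). Camera axes: x right, y down, z forward; pixel columns grow to the right and rows downward; lengths in m; the calibration is good to about 2 mm. A picture is of the moment at which its call begins.
- bot.hand_in(): hands the job in; it is judged then, once.
The state is a dict: "t": time; "q": joint angles; "joint_vel": joint speeds; "joint_torque": joint torques, N m; "eef_pos": TCP position; "tool_rot": TCP orientation; "contact_force": force on the tool from outside, world axes, zero at the start; "torque": the same for the moment, N m; "gripper_width": opening from 0.0 (shut) to 1.0 (fully open); "grasp_force": force on a finger pad.
Only numpy, scipy, OpenCV 4.12 (cv2) and the standard library are available. Lean on these libraries where they do the work, as an engineer would, in place of code of your own. Each camera call takes 0.05 s, during which the arm holds its last target. There are 200 camera calls.

## Working session

There is one attempt and no reset: what is moved stays moved. The work goes in short steps, Python scripts to look and compute and a shell command to move; the robot and the scene stay as the last step left them, time stands still between calls to the robot, and variables do not carry over. Pictures are saved under pics/ and viewed, at most 10 in all, crops included, and the job is handed in when it is done.

```bash
mkdir -p pics; cat > h.py <<'E'
import numpy as np,cv2
from station import bot
def cam(n,name=None):
    c=bot.read_camera(n); im=c["pixels"]
    np.savez(''+n+'.npz',**c)
    if name: cv2.imwrite('pics/'+name,cv2.cvtColor(im,cv2.COLOR_RGB2BGR))
    return c
def ray(c,u,v):
    f=200/np.tan(np.radians(float(c["fovy"]))/2)
    d=np.array([(u-c["cx"])/f,(v-c["cy"])/f,1.]); P=c["pose"]
    return P[:3,3],P[:3,:3]@d
def onz(c,u,v,z):
    o,d=ray(c,u,v); return o+d*(z-o[2])/d[2]
def dep(c,u,v):
    o,d=ray(c,u,v); return o+d*c["depth"][int(v),int(u)]
def tri(c1,p1,c2,p2):
    o1,d1=ray(c1,*p1);o2,d2=ray(c2,*p2)
    s=np.linalg.lstsq(np.c_[d1,-d2],o2-o1,rcond=None)[0]
    a,b=o1+d1*s[0],o2+d2*s[1]; return (a+b)/2,np.linalg.norm(a-b)
E
python3 - <<'E'
from h import *
for n in("scene","top"):
    c=cam(n,n+"0.png");print(n,c["fovy"],c["cx"],c["cy"],c["pose"].round(3))
o=bot.get_obs();print(o)
E
```

```text
scene 47.20655833570209 329.0833043029554 203.45847657398878 [[ 0.672 -0.545  0.502 -0.067]
 [-0.74  -0.485  0.465 -0.542]
 [-0.01  -0.684 -0.729  0.872]
 [ 0.     0.     0.     1.   ]]
top 48.35185893924489 314.3025964665573 196.13141940054388 [[-0.018 -0.996  0.084  0.402]
 [-1.     0.018 -0.002 -0.024]
 [ 0.    -0.084 -0.996  1.179]
 [ 0.     0.     0.     1.   ]]
{'t': 0.1, 'q': array([-1.2910956 ,  0.47774308,  0.0223219 ,  1.5563507 , -0.01149496,
        1.10931186, -0.08308948]), 'joint_vel': array([ 0.0001329 , -0.00359069,  0.00245028, -0.00327168,  0.0001519 ,
       -0.00122671, -0.0003431 ]), 'joint_torque': array([ 4.70392974e-03, -5.97760391e+01,  1.61418445e+00, -2.81957728e+01,
        1.29073294e-02,  4.90894585e-03, -1.85446606e-05]), 'eef_pos': array([0.25504945, 0.62437651, 0.23040614]), 'tool_rot': array([-1.03785577e-04,  1.92662409e-01,  9.81264738e-01, -8.36136927e-04]), 'contact_force': array([-0.10110502, -0.50424283,  0.25169482]), 'torque': array([ 0.0272323 , -0.00579829, -0.00563052]), 'grasp_force': 0.0, 'gripper_width': 0.9990475007036584}
```

View pics/top0.png

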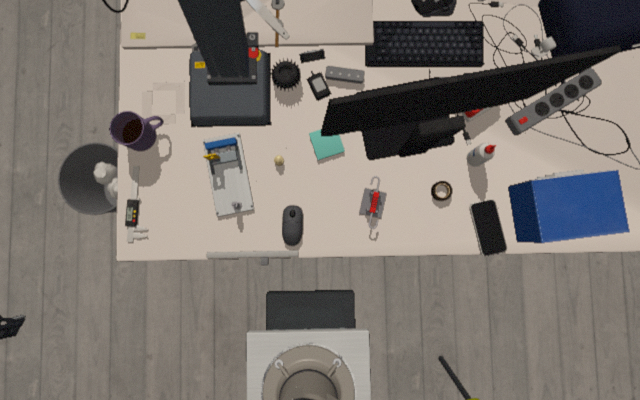

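View pics/scene0.png

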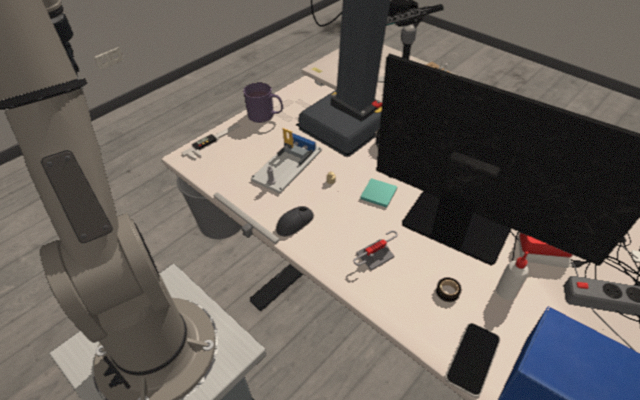

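The top view shows the S-hook at (375,203), the fixture at (230,175) with its pin at (237,205) and yellow tab at (212,156), the mouse at (292,225), the weight at (279,160) and the tape at (441,190). The scene view shows the same things, with the S-hook grip at (375,247), the pin at (270,175) and the tab at (288,137).

```bash
python3 - <<'E'
from h import *
a=cv2.imread('pics/top0.png');b=cv2.imread('pics/scene0.png')
r=lambda i,x,y:cv2.resize(i[y:y+100,x:x+100],(400,400),interpolation=cv2.INTER_CUBIC)
r2=lambda i,x,y:cv2.resize(i[y:y+75,x:x+100],(400,300),interpolation=cv2.INTER_CUBIC)
cv2.imwrite('pics/crops.png',np.vstack([np.hstack([r2(a,185,140),r2(a,325,170)]),np.hstack([r2(b,240,120),r2(b,330,220)])]))
for n in("top","scene"):
    c=np.load(n+'.npz'); im=c["pixels"]; hsv=cv2.cvtColor(im,cv2.COLOR_RGB2HSV)
    H,S,V=cv2.split(hsv)
    win={'top':dict(red=(350,180,400,225),yel=(195,140,225,170),blue=(195,130,245,160)),'scene':dict(red=(350,230,400,260),yel=(275,120,300,150),blue=(280,130,325,160))}[n]
    for k,(x0,y0,x1,y1) in win.items():
        m={'red':((H<8)|(H>172))&(S>150)&(V>80),'yel':(H>15)&(H<35)&(S>130)&(V>80),'blue':(H>95)&(H<125)&(S>120)&(V>50)}[k].astype(np.uint8)
        mm=np.zeros_like(m);mm[y0:y1,x0:x1]=m[y0:y1,x0:x1]
        ys,xs=np.nonzero(mm); 
        P=np.array([dep(c,x,y) for x,y in zip(xs,ys) if c["depth"][y,x]>0])
        print(n,k,len(xs),(xs.mean(),ys.mean()),cv2.minAreaRect(np.c_[xs,ys].astype(np.float32)),np.median(P,0).round(4),P.min(0).round(3),P.max(0).round(3))
E
```

```text
top red 113 (np.float64(373.9911504424779), np.float64(201.6637168141593)) ((373.9706115722656, 201.61766052246094), (5.578319072723389, 20.615528106689453), 14.03624439239502) [ 0.4816 -0.1791  0.0367] [ 0.455 -0.194  0.009] [ 0.509 -0.168  0.042]
top yel 64 (np.float64(211.015625), np.float64(156.15625)) ((210.97061157226562, 155.8823699951172), (6.063390731811523, 13.581995010375977), 75.96376037597656) [0.6012 0.2324 0.074 ] [0.598 0.217 0.003] [0.62  0.264 0.092]
top blue 212 (np.float64(220.29716981132074), np.float64(143.35849056603774)) ((220.5, 143.5), (7.0601806640625, 30.98634910583496), 78.69007110595703) [0.6402 0.2149 0.0417] [0.626 0.174 0.032] [0.654 0.254 0.046]
scene red 127 (np.float64(375.748031496063), np.float64(246.5984251968504)) ((375.7000732421875, 246.9000244140625), (6.7082037925720215, 21.913463592529297), 63.43495178222656) [ 0.4779 -0.181   0.0381] [ 0.453 -0.191  0.026] [ 0.506 -0.168  0.042]
scene yel 86 (np.float64(287.86046511627904), np.float64(137.45348837209303)) ((287.8293151855469, 136.96340942382812), (16.896024703979492, 7.840639114379883), 83.6598129272461) [0.601  0.2317 0.0597] [0.596 0.216 0.04 ] [0.605 0.246 0.09 ]
scene blue 148 (np.float64(303.9662162162162), np.float64(141.93243243243242)) ((302.65521240234375, 142.362060546875), (24.14039421081543, 8.356289863586426), 21.801406860351562) [0.6375 0.2069 0.0403] [0.627 0.172 0.018] [0.65  0.248 0.048]
```

View pics/crops.png

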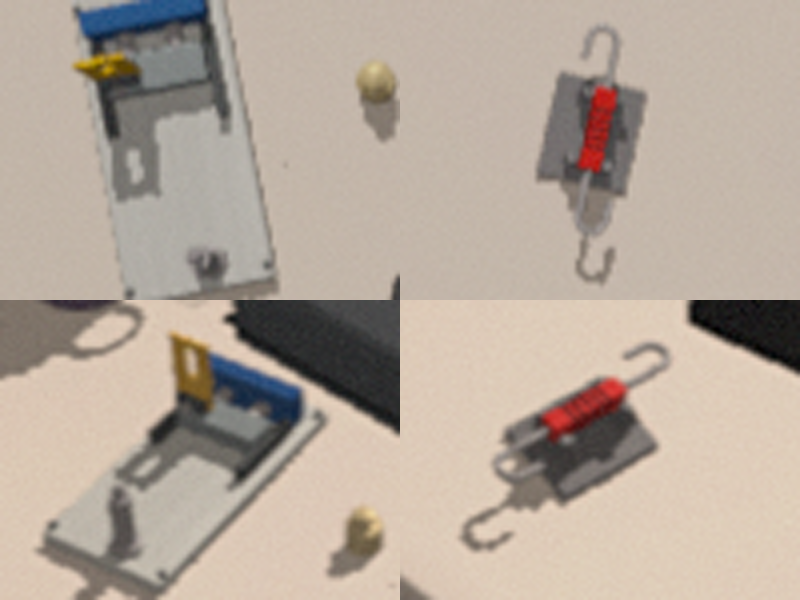

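The crops show the fixture running from its pin (pixel 237,206 in the top view) up to the tab (211,156), with the tab on the left side. The S-hook's upper bend opens left and its lower bend opens right. Next I fit the axes.

```bash
python3 - <<'E'
from h import *
C={n:dict(np.load(n+'.npz')) for n in("top","scene")}
for n,(x0,y0,x1,y1) in dict(top=(190,132,262,222),scene=(245,125,330,195)).items():
    c=C[n];hsv=cv2.cvtColor(c["pixels"],cv2.COLOR_RGB2HSV);H,S,V=cv2.split(hsv)
    m=np.zeros(S.shape,np.uint8)
    z=np.array([[dep(c,u,v)[2] if c["depth"][v,u]>0 else 0 for u in range(640)] for v in range(400)])
    print(n,'desk SV',S[170,262],V[170,262],'zdesk',np.median(z[y0:y1,x0:x1][z[y0:y1,x0:x1]<.006]))
    k=((z>.0075)&(z<.018))
    m[y0:y1,x0:x1]=k[y0:y1,x0:x1]
    m=cv2.morphologyEx(m,cv2.MORPH_OPEN,np.ones((3,3)))
    m2=cv2.morphologyEx(m,cv2.MORPH_CLOSE,np.ones((15,15)))
    nn,l,st,_=cv2.connectedComponentsWithStats(m2);i=1+np.argmax(st[1:,4])
    ys,xs=np.nonzero((l==i)&(m>0));print(n,'base px',len(xs),'z',np.median(z[ys,xs]))
    W=np.array([onz(c,x,y,.012)[:2] for x,y in zip(xs,ys)])
    print(cv2.minAreaRect((W*1000).astype(np.float32)))
    # hook cloud
    w=dict(top=(340,165,405,250),scene=(340,220,402,290))[n]
    k=(z>.024)&(z<.045); kk=np.zeros_like(k);kk[w[1]:w[3],w[0]:w[2]]=k[w[1]:w[3],w[0]:w[2]]
    ys,xs=np.nonzero(kk);W=np.array([onz(c,x,y,.0305)[:2] for x,y in zip(xs,ys)])
    print('hook',len(xs),cv2.minAreaRect((W*1000).astype(np.float32)))
    red=((H<8)|(H>172))&(S>130)&kk;ys,xs=np.nonzero(red)
    W=np.array([onz(c,x,y,.0365)[:2] for x,y in zip(xs,ys)]);u,s,vt=np.linalg.svd(W-W.mean(0),full_matrices=False)
    print('red',W.mean(0),'dir',vt[0],np.degrees(np.arctan2(vt[0][1],vt[0][0])),np.ptp((W-W.mean(0))@vt.T,0),'z max pct',np.percentile(z[ys,xs],[50,80,95]))
print(tri(C['top'],(373.99,201.66),C['scene'],(375.75,246.6)))
E
```

```text
top desk SV 32 194 zdesk -0.00018463671352542121
top base px 1879 z 0.01167211285140124
((562.9898071289062, 200.6774139404297), (209.22122192382812, 99.7145004272461), 10.449137687683105)
hook 258 ((481.3821105957031, -180.20614624023438), (31.819557189941406, 135.7437286376953), 81.41268157958984)
red [ 0.48144901 -0.17927993] dir [-0.9698436   0.24372812] 165.8933180956465 [0.05265164 0.01476551] z max pct [0.03672319 0.03861912 0.04059651]
scene desk SV 23 188 zdesk 0.0010316474399844067
scene base px 1199 z 0.01299516385244004
((558.6029052734375, 198.78323364257812), (203.72140502929688, 103.0813980102539), 10.878019332885742)
hook 334 ((481.81097412109375, -180.91302490234375), (36.16435623168945, 138.5447235107422), 80.75830841064453)
red [ 0.4779361  -0.18047688] dir [-0.97707559  0.2128927 ] 167.70807418914734 [0.057323   0.02060641] z max pct [0.03776642 0.03926817 0.04055986]
(array([ 0.48157939, -0.17914865,  0.03279605]), np.float64(0.0015767499243785955))
```

```bash
cat >> h.py <<'E'
from scipy.spatial.transform import Rotation as Ro
YF=np.radians(10.45); FC=np.array([.563,.2007])
RF=np.array([[np.cos(YF),-np.sin(YF)],[np.sin(YF),np.cos(YF)]])
def f2w(x,y): return FC+RF@np.array([x,y])/1000   # fixture mm -> world m
def w2f(p): return RF.T@(np.asarray(p)[:2]-FC)*1000
def st(o=None):
    o=o or bot.get_obs(); q=o["tool_rot"];R=Ro.from_quat([q[1],q[2],q[3],q[0]]).as_matrix()
    return o,np.array(o["eef_pos"]),R,np.degrees(np.arctan2(R[1,0],R[0,0]))
def to(x,y,z,yawx=None):
    o,p,R,a=st(); d=R.T@(np.array([x,y,z])-p)*100
    s=0 if yawx is None else -np.radians((yawx-a+180)%360-180)
    print("row",d.round(2),round(s,3))
def show():
    o,p,R,a=st();print("t%.2f"%o["t"],"tcp",p.round(4),"fix",w2f(p).round(1),"yawx",round(a-np.degrees(YF),2),"(fixture) tilt",np.round(np.degrees(np.arccos(-R[2,2])),2),"F fix",(RF.T@o["contact_force"][:2]).round(2),o["contact_force"][2].round(2),"grip",o["gripper_width"].round(3),np.round(o["grasp_force"],1))
E
python3 - <<'E'
from h import *
print(f2w(-86.5,-9),f2w(45,18)); show()
to(.42,.2,.25,167); to(.4812,-.1797,.13,167);to(.4812,-.1797,.013,167)
c=dict(np.load('top.npz'))
# checks: pin and tab tops by depth
for u,v in[(237,204),(236,203),(238,205),(237,206),(206,157),(211,156),(216,155)]:
    p=dep(c,u,v);print(u,v,p.round(3),w2f(p).round(1))
E
```

```text
[0.47956712 0.17616013] [0.60398882 0.22656343]Traceback (most recent call last):
  File "<stdin>", line 2, in <module>
  File "h.py", line 33, in show
    o,p,R,a=st();print("t%.2f"%o["t"],"tcp",p.round(4),"fix",w2f(p).round(1),"yawx",round(a-np.degrees(YF),2),"(fixture) tilt",np.round(np.degrees(np.arccos(-R[2,2])),2),"F fix",(RF.T@o["contact_force"][:2]).round(2),o["contact_force"][2].round(2),"grip",o["gripper_width"].round(3),np.round(o["grasp_force"],1))
                                                                                                                                                                                                                                                               ^^^^^^^^^^^^^^^^^^^^^^^^
AttributeError: 'float' object has no attribute 'round'
```

```bash
sed -i 's/o\["gripper_width"\].round(3)/round(float(o["gripper_width"]),3)/; s/o\["contact_force"\]\[2\].round(2)/round(float(o["contact_force"][2]),2)/' h.py
python3 - <<'E'
from h import *
show()
to(.42,.2,.25,167); to(.4812,-.1797,.13,167);to(.4812,-.1797,.013,167)
c=dict(np.load('top.npz'))
for u,v in[(237,204),(236,203),(238,205),(237,206),(206,157),(211,156),(216,155)]:
    p=dep(c,u,v);print(u,v,p.round(3),w2f(p).round(1))
E
```

```text
t0.10 tcp [0.255  0.6244 0.2304] fix [-226.   472.5] yawx 147.33 (fixture) tilt 0.1 F fix [-0.19 -0.48] 0.25 grip 0.999 0.0
row [-31.32 -33.05  -1.9 ] -0.161
row [-51.34 -65.87  10.16] -0.161
row [-51.34 -65.85  21.86] -0.161
237 204 [0.481 0.169 0.059] [-86.7 -16.3]
236 203 [0.484 0.172 0.055] [-83.3 -13.7]
238 205 [0.479 0.17  0.04 ] [-87.8 -15.4]
237 206 [0.476 0.171 0.048] [-90.6 -13.7]
206 157 [0.598 0.242 0.08 ] [42.  34.3]
211 156 [0.6   0.229 0.082] [41.6 21.3]
216 155 [0.603 0.217 0.08 ] [42.1  9.1]
```

```bash
python3 -m jog '[[-31.3,-33,-1.9,-0.16],[-31.3,-33,-1.9,-0.16],[-31.3,-33,-1.9,-0.16],[-31.3,-33,-1.9,-0.16],[-31.3,-33,-1.9,-0.16],[-31.3,-33,-1.9,-0.16],[-31.3,-33,-1.9,-0.16],[-31.3,-33,-1.9,-0.16],[-31.3,-33,-1.9,-0.16],[-31.3,-33,-1.9,-0.16],[-31.3,-33,-1.9,-0.16],[-31.3,-33,-1.9,-0.16]]' -1
python3 -m jog '[[-20,-32.85,12,0],[-20,-32.85,12,0],[-20,-32.85,12,0],[-20,-32.85,12,0],[-20,-32.85,12,0],[-20,-32.85,12,0],[-20,-32.85,12,0],[-20,-32.85,12,0],[-20,-32.85,12,0],[-20,-32.85,12,0],[-20,-32.85,12,0],[-20,-32.85,12,0]]'
python3 - <<'E'
from h import *
show();to(.4812,-.1797,.10,167);to(.4812,-.1797,.013,167)
def proj(c,p):
    f=200/np.tan(np.radians(float(c["fovy"]))/2);q=np.linalg.inv(c["pose"])@np.r_[p,1];return (c["cx"]+f*q[0]/q[2],c["cy"]+f*q[1]/q[2])
for n in('top','scene'):
    c=dict(np.load(n+'.npz'))
    for z in(.012,.0575,.068):print(n,z,proj(c,[*f2w(-86.5,-9),z]))
a=np.load('top.npz')['pixels'];b=np.load('scene.npz')['pixels']
r=lambda i,x,y:cv2.resize(i[y:y+40,x:x+40],(400,400),interpolation=cv2.INTER_NEAREST)[:,:,::-1]
cv2.imwrite('pics/pin.png',np.vstack([np.hstack([r(a,215,185),r(b,250,155)])]))
E
```

```text
t: 1.1
eef_pos: [0.4227, 0.193, 0.2505]
tool_rot: [0.001, 0.119, 0.993, -0.001]
contact_force: [0.4, -0.8, 0.8]
gripper_width: 0.998
grasp_force: 0.0
t: 2.1
eef_pos: [0.5402, -0.1657, 0.1293]
tool_rot: [-0.001, 0.115, 0.993, -0.0]
contact_force: [0.0, 1.0, 0.5]
gripper_width: 1.001
grasp_force: 0.0
t2.10 tcp [ 0.5402 -0.1657  0.1293] fix [ -88.9 -356.2] yawx 156.3 (fixture) tilt 0.12 F fix [0.22 0.94] 0.51 grip 1.001 0.0
row [ 5.42 -2.71  2.94] -0.004
row [ 5.4  -2.71 11.64] -0.004
top 0.012 (np.float64(237.34796902384352), np.float64(205.69944077139698))
top 0.0575 (np.float64(234.24322902585348), np.float64(204.56159969988934))
top 0.068 (np.float64(233.49082732267587), np.float64(204.28585565668376))
scene 0.012 (np.float64(271.41015240300993), np.float64(182.09691360799576))
scene 0.0575 (np.float64(269.6466122341112), np.float64(169.66200887817388))
scene 0.068 (np.float64(269.22572819021616), np.float64(166.6943118104026))
```

View pics/pin.png

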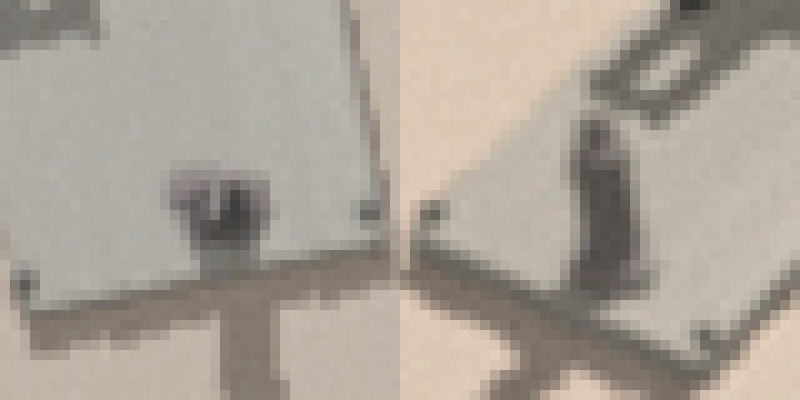

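The pin's tapered top shows at about (233,204) in the top view and (269.5,167) in the scene view. The fixture fit predicts (233.5,204.3) and (269.2,166.7), so the fit is good.

```bash
python3 -m jog '[[5.4,-2.71,2.9,0],[5.4,-2.71,2.9,0],[5.4,-2.71,2.9,0],[5.4,-2.71,6,0],[5.4,-2.71,6,0],[5.4,-2.71,6,0]]'
python3 - <<'E'
from h import *
show();to(.4812,-.1797,.013,167)
E
```

```text
t: 2.6
eef_pos: [0.4815, -0.1766, 0.0699]
tool_rot: [-0.001, 0.113, 0.994, 0.0]
contact_force: [-0.0, -0.4, 0.6]
gripper_width: 1.002
grasp_force: 0.0
t2.60 tcp [ 0.4815 -0.1766  0.0699] fix [-148.6 -356.2] yawx 156.61 (fixture) tilt 0.17 F fix [-0.09 -0.39] 0.6 grip 1.002 0.0
row [-0.06 -0.32  5.69] 0.001
```

```bash
python3 -m jog '[[0,-0.1,3,0],[0,-0.1,5.2,0],[0,-0.1,5.7,0],[0,-0.1,5.7,0],[0,-0.1,5.7,0]]'
python3 - <<'E'
from h import *
show();to(.4812,-.1797,.013,167)
E
```

```text
t: 3.02
eef_pos: [0.4828, -0.1792, 0.0145]
tool_rot: [0.001, 0.113, 0.994, 0.0]
contact_force: [0.2, 0.3, 0.8]
gripper_width: 1.0
grasp_force: 0.0
t3.02 tcp [ 0.4828 -0.1792  0.0145] fix [-147.8 -359. ] yawx 156.53 (fixture) tilt 0.06 F fix [0.26 0.27] 0.78 grip 1.0 0.0
row [ 0.15 -0.09  0.15] -0.0
```

```bash
python3 -m jog '[[0.1,0,0.05,0],[0.1,0,0.05,0],[0.1,0,0.05,0],[0.1,0,0.05,0],[0.1,0,0.05,0],[0.1,0,0.05,0],[0.1,0,0.05,0],[0.1,0,0.05,0],[0.1,0,0.05,0],[0.1,0,0.05,0]]' 1 100
python3 - <<'E'
from h import *
show()
E
```

```text
t: 3.85
eef_pos: [0.4812, -0.1791, 0.0133]
tool_rot: [0.0, 0.114, 0.994, 0.0]
contact_force: [-1.2, 0.4, 6.0]
gripper_width: 0.142
grasp_force: 97.5
t3.85 tcp [ 0.4812 -0.1791  0.0133] fix [-149.4 -358.7] yawx 156.5 (fixture) tilt 0.03 F fix [-1.09  0.58] 6.0 grip 0.142 97.5
```

```bash
python3 -m jog '[[0,0,-1,0],[0,0,-3,0],[0,0,-7,0],[0,0,-11,0],[0,0,-13,0],[0,0,-13,0],[0,0,-13,0]]'
python3 - <<'E'
from h import *
show()
t=cam('top','t1.png');s=cam('scene','s1.png');o,p,R,a=st()
def proj(c,p):
    f=200/np.tan(np.radians(float(c["fovy"]))/2);q=np.linalg.inv(c["pose"])@np.r_[p,1];return np.array((c["cx"]+f*q[0]/q[2],c["cy"]+f*q[1]/q[2]))
print(p)
L=[]
for c in(t,s):
    q=proj(c,p+[0,0,.0175]).round().astype(int);x,y=max(q[0]-50,0),max(q[1]-37,0);print(q,x,y)
    L.append(cv2.resize(c['pixels'][y:y+75,x:x+100],(800,600) if 0 else (400,300),interpolation=cv2.INTER_CUBIC)[:,:,::-1])
to(*f2w(12,-12),.15,180+10.45)
cv2.imwrite('pics/g.png',np.hstack(L))
E
```

```text
t: 4.43
eef_pos: [0.4815, -0.1791, 0.1441]
tool_rot: [0.001, 0.114, 0.994, 0.0]
contact_force: [-0.7, 0.8, -1.9]
gripper_width: 0.143
grasp_force: 97.6
t4.43 tcp [ 0.4815 -0.1791  0.1441] fix [-149.  -358.7] yawx 156.5 (fixture) tilt 0.16 F fix [-0.52  0.92] -1.9 grip 0.143 97.6
[ 0.47992915 -0.17864412  0.14189643]
[381 199] 331 162
[379 210] 329 173
row [-1.11 38.21 -0.81] -0.41
```

View pics/g.png

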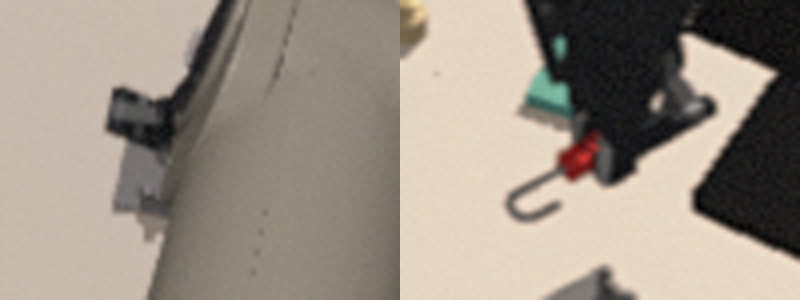

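The hook is held, with its near bend at about (356,224) in the scene view. I check its offset and tilt in the fingers from the depth points.

```bash
cat >> h.py <<'E'
def hookpts(c,zoff=.0175,zr=.012,lo=-80,hi=-28):
    "points in hook frame (mm, tool based: x = -tool x), end lo..hi"
    o,p,R,a=st(); X=-R[:,0];Y=np.array([-X[1],X[0],0]);o3=p+[0,0,zoff]
    v,u=np.nonzero(c["depth"]>0)
    f=200/np.tan(np.radians(float(c["fovy"]))/2);d=c["depth"][v,u]
    P=(np.c_[(u-c["cx"])/f*d,(v-c["cy"])/f*d,d])@c["pose"][:3,:3].T+c["pose"][:3,3]-o3
    Q=np.c_[P@X,P@Y,P[:,2]]*1000
    k=(Q[:,0]>lo)&(Q[:,0]<hi)&(abs(Q[:,1])<28)&(abs(Q[:,2])<zr*1000)
    return Q[k],u[k],v[k]
def rays2hook(c,u,v,z=0,zoff=.0175):
    o,p,R,a=st(); X=-R[:,0];Y=np.array([-X[1],X[0],0])
    return np.array([[ (w:=onz(c,i,j,p[2]+zoff+z)-p)@X*1000,w@Y*1000] for i,j in zip(u,v)])
E
python3 - <<'E'
from h import *
c=dict(np.load('scene.npz'))
Q,u,v=hookpts(c)
W=rays2hook(c,u,v)
for i in np.argsort(W[:,0]): print(u[i],v[i],Q[i].round(1),W[i].round(1))
E
```

```text
356 226 [-66.7  -7.1  -0.2] [-66.9  -7.2]
357 227 [-66.3  -9.9  -0.9] [-66.8 -10.5]
356 225 [-66.   -6.    1.3] [-65.3  -5.1]
357 226 [-66.6 -10.1   2.6] [-65.2  -8.4]
358 227 [-65.6 -12.3   0.9] [-65.2 -11.7]
359 228 [-65.7 -15.7   1.1] [-65.1 -15. ]
356 224 [-65.2  -4.9   2.9] [-63.7  -2.9]
357 225 [-66.2  -9.5   4.9] [-63.6  -6.3]
358 226 [-65.4 -11.8   3.5] [-63.6  -9.6]
359 227 [-65.7 -15.5   4. ] [-63.5 -12.9]
360 228 [-62.5 -15.   -1.8] [-63.5 -16.2]
356 223 [-63.5  -2.7   2.8] [-62.   -0.8]
357 224 [-63.6  -6.1   3. ] [-62.   -4.1]
358 225 [-63.2  -9.    2.3] [-61.9  -7.4]
359 226 [-63.7 -13.    3.4] [-61.9 -10.7]
360 227 [-63.3 -15.8   2.7] [-61.9 -14. ]
361 228 [-62.1 -17.7   0.6] [-61.8 -17.3]
356 222 [-61.7  -0.2   2.4] [-60.4   1.4]
357 223 [-62.1  -4.1   3.2] [-60.4  -2. ]
360 226 [-62.1 -14.2   3.5] [-60.2 -11.9]
361 227 [-61.6 -16.9   2.6] [-60.2 -15.2]
362 228 [-61.  -19.6   1.6] [-60.1 -18.5]
357 222 [-61.   -2.6   4.2] [-58.7   0.2]
361 226 [-60.4 -15.3   3.4] [-58.6 -13.1]
362 227 [-59.7 -17.8   2.2] [-58.5 -16.4]
357 221 [-59.3  -0.3   4. ] [-57.1   2.4]
358 222 
[... 1384 characters left out ...]
4   1.5   3.7] [-40.3   4. ]
364 218 [-42.2  -1.7   3.4] [-40.3   0.6]
365 218 [-40.1  -2.4   2.7] [-38.6  -0.6]
364 217 [-41.5  -0.7   5.1] [-38.6   2.8]
366 218 [-36.2  -1.1  -1.1] [-36.9  -1.8]
365 217 [-40.   -2.1   5.4] [-36.9   1.6]
366 217 [-36.2  -0.8   1.7] [-35.2   0.4]
365 216 [-37.1   1.5   3.4] [-35.2   3.8]
367 217 [-33.9  -1.4   0.8] [-33.5  -0.8]
366 216 [-37.3  -1.8   6.5] [-33.5   2.6]
368 217 [-32.9  -3.3   1.9] [-31.8  -2. ]
367 216 [-33.7  -0.9   3.4] [-31.8   1.4]
368 216 [-31.7  -1.7   2.8] [-30.1   0.2]
367 215 [-30.9   2.6   1.4] [-30.1   3.6]
369 216 [-29.3  -2.1   1.6] [-28.4  -1. ]
368 215 [-29.6   0.9   2.1] [-28.4   2.4]
369 215 [-30.8  -3.5   7. ] [-26.7   1.2]
```

```bash
python3 - <<'E'
from h import *
show();to(*f2w(10,-14),.14,190.45)
E
```

```text
t4.53 tcp [ 0.4799 -0.1786  0.1419] fix [-150.5 -358. ] yawx 156.51 (fixture) tilt 0.11 F fix [-0.42 -0.07] -1.46 grip 0.144 97.6
row [-1.01 37.95  0.19] -0.41
```

```bash
python3 -m jog '[[-1,38,0.2,-0.41],[-1,38,0.2,-0.41],[-1,38,0.2,-0.41],[-1,38,0.2,-0.41],[-1,38,0.2,-0.41],[-1,38,0.2,-0.41],[-1,38,0.2,-0.41],[-1,38,0.2,-0.41],[-1,38,0.2,-0.41],[-1,38,0.2,-0.41],[-1,38,0.2,-0.41],[-1,38,0.2,-0.41],[-1,38,0.2,-0.41]]'
python3 - <<'E'
from h import *
show();to(*f2w(10,-14),.0505,190.45)
c=dict(np.load('top.npz'))
s=cam('scene','s2.png');m=s['pixels'][90:190,230:365]
cv2.imwrite('pics/s2c.png',cv2.resize(m,(675,500),interpolation=cv2.INTER_CUBIC)[:,:,::-1])
E
```

```text
t: 5.62
eef_pos: [0.5756, 0.1868, 0.1394]
tool_rot: [-0.001, -0.09, 0.996, -0.001]
contact_force: [0.2, -0.1, -1.4]
gripper_width: 0.143
grasp_force: 97.8
t5.62 tcp [0.5756 0.1868 0.1394] fix [  9.9 -16. ] yawx -180.12 (fixture) tilt 0.18 F fix [ 0.18 -0.09] -1.36 grip 0.143 97.8
row [-0.03  0.21  8.89] -0.002
```

View pics/s2c.png

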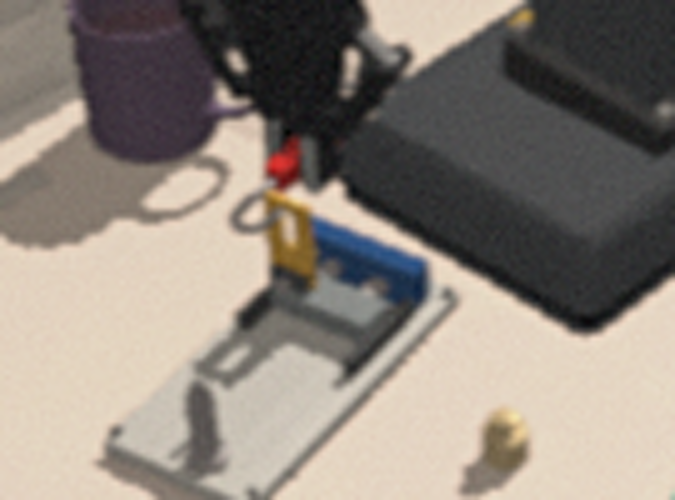

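The hook hangs behind and beside the tab with free space below it. I descend to slot height.

```bash
python3 -m jog '[[0,0,3,0],[0,0,5,0],[0,0,7,0],[0,0,8,0],[0,0,8.8,0],[0,0,8.8,0],[0,0,8.8,0],[0,0,8.8,0]]'
python3 - <<'E'
from h import *
show()
E
```

```text
t: 6.33
eef_pos: [0.5774, 0.1888, 0.0539]
tool_rot: [0.001, -0.091, 0.996, 0.0]
contact_force: [-0.2, -0.4, -1.0]
gripper_width: 0.141
grasp_force: 97.8
t6.33 tcp [0.5774 0.1888 0.0539] fix [ 12.  -14.3] yawx -180.04 (fixture) tilt 0.11 F fix [-0.32 -0.39] -1.0 grip 0.141 97.8
```

```bash
python3 -m jog '[[0,0.2,0,0],[0,0.4,0,0],[0,0.6,0,0],[0,0.8,0,0],[0,0.8,0,0],[0,0.8,0,0]]'
python3 - <<'E'
from h import *
show()
E
python3 -m jog '[[0,0.05,0,0],[0,0.1,0,0],[0,0.15,0,0],[0,0.2,0,0],[0,0.2,0,0],[0,0.2,0,0]]'
python3 - <<'E'
from h import *
show()
E
```

```text
t: 6.83
eef_pos: [0.575, 0.1971, 0.0529]
tool_rot: [0.0, -0.091, 0.996, 0.0]
contact_force: [0.4, -0.6, -1.2]
gripper_width: 0.142
grasp_force: 97.8
t6.83 tcp [0.575  0.1971 0.0529] fix [11.1 -5.7] yawx -179.98 (fixture) tilt 0.01 F fix [ 0.3  -0.66] -1.16 grip 0.142 97.8
t: 7.33
eef_pos: [0.5747, 0.1987, 0.0528]
tool_rot: [-0.0, -0.091, 0.996, -0.0]
contact_force: [0.5, 0.2, -1.1]
gripper_width: 0.14
grasp_force: 97.8
t7.33 tcp [0.5747 0.1987 0.0528] fix [11.1 -4.1] yawx -180.01 (fixture) tilt 0.0 F fix [0.52 0.06] -1.14 grip 0.14 97.8
```

```bash
for i in 1; do python3 -m jog '[[0,0.05,0,0],[0,0.1,0,0],[0,0.15,0,0],[0,0.2,0,0],[0,0.2,0,0],[0,0.2,0,0]]' | egrep 'eef|contact'; done
python3 -m jog '[[0,0.05,0,0],[0,0.1,0,0],[0,0.15,0,0],[0,0.15,0,0],[0,0.15,0,0]]' | egrep 'eef|contact'
```

```text
eef_pos: [0.5743, 0.2007, 0.0528]
contact_force: [-0.6, -0.2, -0.3]
eef_pos: [0.574, 0.2021, 0.0528]
contact_force: [-0.2, -0.4, -1.5]
```

```bash
python3 -m jog '[[0,0.05,0,0],[0,0.1,0,0],[0,0.1,0,0],[0,0.1,0,0]]' | egrep 'eef|contact'
python3 - <<'E'
from h import *
show()
E
```

```text
eef_pos: [0.5738, 0.2032, 0.0528]
contact_force: [0.3, -0.7, -0.5]
t8.58 tcp [0.5738 0.2032 0.0528] fix [11.1  0.5] yawx -180.0 (fixture) tilt 0.0 F fix [ 0.21 -0.8 ] -0.49 grip 0.145 97.8
```

```bash
python3 -m jog '[[0,0.05,0,0],[0,0.1,0,0],[0,0.1,0,0],[0,0.1,0,0]]' | egrep 'eef|contact'
```

```text
eef_pos: [0.5737, 0.2041, 0.0528]
contact_force: [0.2, 0.3, -0.8]
```

```bash
python3 -m jog '[[0,0.05,0,0],[0,0.1,0,0],[0,0.1,0,0],[0,0.1,0,0]]' | egrep 'eef|contact'
```

```text
eef_pos: [0.5735, 0.2051, 0.0528]
contact_force: [-0.1, 0.1, -2.3]
```

```bash
python3 -m jog '[[0,0.05,0,0],[0,0.1,0,0],[0,0.1,0,0],[0,0.1,0,0]]' | egrep 'eef|contact'
```

```text
eef_pos: [0.5733, 0.2061, 0.0528]
contact_force: [-0.3, 0.1, -2.2]
```

```bash
python3 -m jog '[[0,0.05,0,0],[0,0.05,0,0],[0,0.05,0,0]]' | egrep 'eef|contact'
python3 -m jog '[[0,0.05,0,0],[0,0.05,0,0],[0,0.05,0,0]]' | egrep 'eef|contact'
```

```text
eef_pos: [0.5732, 0.2066, 0.0528]
contact_force: [0.4, -0.9, -0.3]
eef_pos: [0.5731, 0.2071, 0.0528]
contact_force: [-0.5, 0.0, -0.4]
```

```bash
python3 -m jog '[[0,0.05,0,0],[0,0.05,0,0],[0,0.05,0,0]]' | egrep 'eef|contact'
python3 -m jog '[[0,0.05,0,0],[0,0.05,0,0],[0,0.05,0,0]]' | egrep 'eef|contact'
```

```text
eef_pos: [0.573, 0.2075, 0.0528]
contact_force: [-0.3, 0.1, -1.0]
eef_pos: [0.5729, 0.208, 0.0528]
contact_force: [-0.3, -0.2, -2.0]
```

```bash
python3 - <<'E'
from h import *
show()
for n in('top0','scene0'):
    im=cv2.imread('pics/%s.png'%n);H,S,V=cv2.split(cv2.cvtColor(im,cv2.COLOR_BGR2HSV))
    c=dict(np.load(n[:-1]+'.npz'))
    x0,y0,x1,y1=dict(top0=(195,140,225,170),scene0=(275,120,300,150))[n]
    m=(H>13)&(H<38)&(S>90)
    ys,xs=np.nonzero(m[y0:y1,x0:x1]);xs+=x0;ys+=y0
    # cast onto tab front plane fixture x=41
    P=[]
    for u,v in zip(xs,ys):
        o,d=ray(c,u,v);nx=np.r_[RF[:,0],0];t=(.041-nx@(o-np.r_[FC,0]))/(nx@d);w=o+t*d;P.append([*w2f(w),w[2]*1000])
    P=np.array(P)
    if n=='scene0':
        for zz in range(42,90,6):
            k=abs(P[:,2]-zz)<3
            if k.any():print(zz,np.sort(P[k,1]).round(1))
    else: print(np.sort(np.array([onz(c,u,v,.088) for u,v in zip(xs,ys)])@np.r_[RF[:,1],0]*1000-RF[:,1]@FC*1000).round(1))
E
```

```text
t10.58 tcp [0.5729 0.208  0.0528] fix [11.1  5.4] yawx -180.01 (fixture) tilt 0.0 F fix [-0.29 -0.15] -2.04 grip 0.145 97.8
[ 1.2  1.7  3.2  3.6  4.1  5.2  5.6  6.1  6.5  7.6  8.   8.5  8.9  9.1
  9.6 10.  10.5 10.9 11.4 11.5 12.  12.4 12.9 13.3 13.8 14.  14.3 14.4
 14.9 15.3 15.8 16.2 16.4 16.7 16.8 17.3 17.7 18.2 18.6 18.8 19.1 19.3
 19.7 20.2 20.6 21.1 21.2 21.5 21.7 22.1 22.6 23.  23.5 23.7 23.9 24.1
 24.6 25.  25.5 25.9 26.4 26.5 27.  27.4 27.9 28.3 28.8 29.4 29.9 30.3
 30.8 31.9 32.3 32.7 33.2 34.3 34.7 35.2 36.7 37.2 37.6 39.6]
42 [ 9.8 13.1 13.4 16.7 20.3 23.5 23.9 27.1 30.4 30.8 34.  37.7]
48 [ 9.2  9.5 12.7 16.  16.3 19.6 19.9 23.2 26.4 26.8 30.  33.3 33.7 36.9
 37.3]
54 [ 8.9 12.1 12.4 15.7 18.9 19.2 22.5 22.8 26.1 29.3 29.7 32.9 36.2 36.5]
60 [ 8.2  8.6 11.8 15.  15.3 18.6 21.8 22.1 25.4 25.7 29.  32.2 32.6 35.8
 39. ]
66 [ 7.6  7.9 11.1 11.5 14.7 17.9 18.2 28.2 28.6 31.8 35.1 35.4 38.7]
72 [10.5 10.8 14.  14.4 17.6 27.5 27.9 31.1 31.5 34.7 37.9 38.3]
78 [10.2 13.4 13.7 16.9 17.2 27.2 30.4 30.7 33.9 34.3 37.5]
84 [ 9.6  9.9 13.1 16.3 16.6 19.8 23.  23.3 26.5 26.8 30.  33.2 33.6 36.8
 37.1]
```

```bash
python3 -m jog '[[0,0.05,0,0],[0,0.05,0,0],[0,0.05,0,0]]' | egrep 'eef|contact'
```

```text
eef_pos: [0.5728, 0.2085, 0.0528]
contact_force: [-0.2, 0.4, -0.5]
```

```bash
python3 -m jog '[[0,0.05,0,0],[0,0.05,0,0],[0,0.05,0,0]]' | egrep 'eef|contact'
```

```text
eef_pos: [0.5728, 0.209, 0.0528]
contact_force: [-0.3, -0.1, -1.0]
```

```bash
python3 -m jog '[[0,0.05,0,0],[0,0.05,0,0],[0,0.05,0,0]]' | egrep 'eef|contact'
```

```text
eef_pos: [0.5727, 0.2095, 0.0528]
contact_force: [-0.5, 0.1, -0.5]
```

```bash
python3 -m jog '[[0,0.05,0,0],[0,0.05,0,0],[0,0.05,0,0]]' | egrep 'eef|contact'
```

```text
eef_pos: [0.5726, 0.21, 0.0528]
contact_force: [-0.4, 0.7, -1.1]
```

```bash
python3 -m jog '[[0,0.05,0,0],[0,0.05,0,0],[0,0.05,0,0]]' | egrep 'eef|contact'
```

```text
eef_pos: [0.5725, 0.2105, 0.0528]
contact_force: [-0.4, 0.5, -1.6]
```

```bash
python3 -m jog '[[0,0.05,0,0],[0,0.05,0,0],[0,0.05,0,0]]' | egrep 'eef|contact'
```

```text
eef_pos: [0.5725, 0.2108, 0.0528]
contact_force: [0.9, 0.2, -1.4]
```

```bash
python3 -m jog '[[0,0.05,0,0],[0,0.05,0,0],[0,0.05,0,0]]' | egrep 'eef|contact'; python3 - <<'E'
from h import *
show(); print(bot.get_obs()["torque"])
c=cam('scene','s3.png');t=cam('top','t3.png')
a=cv2.resize(c['pixels'][100:160,250:330],(400,300),interpolation=cv2.INTER_CUBIC)
b=cv2.resize(t['pixels'][130:190,180:260],(400,300),interpolation=cv2.INTER_CUBIC)
cv2.imwrite('pics/s3c.png',np.hstack([a,b])[:,:,::-1])
E
```

```text
eef_pos: [0.5724, 0.211, 0.0528]
contact_force: [0.9, -1.0, -1.8]
t12.33 tcp [0.5724 0.211  0.0528] fix [11.1  8.4] yawx -180.04 (fixture) tilt 0.02 F fix [ 0.69 -1.19] -1.8 grip 0.139 97.8
[-0.35280205 -0.0712588  -0.01604973]
```

View pics/s3c.png

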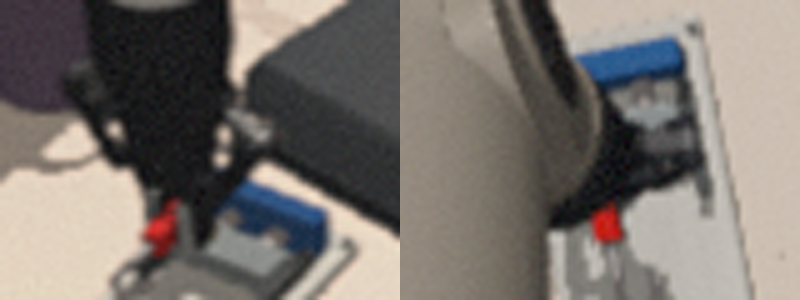

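The view is mostly hidden by the gripper, but the measured motion now stalls (0.5 mm commanded, 0.2 mm reached). I confirm the contact with one more small step.

```bash
python3 -m jog '[[0,0.05,0,0],[0,0.05,0,0],[0,0.05,0,0]]' | egrep 'eef|contact';python3 -m jog '[[0,0.05,0,0],[0,0.05,0,0],[0,0.05,0,0]]' | egrep 'eef|contact'; python3 - <<'E'
from h import *
show(); print(bot.get_obs()["torque"])
E
```

```text
eef_pos: [0.5724, 0.2112, 0.0528]
contact_force: [0.6, -3.8, -0.5]
eef_pos: [0.5723, 0.2115, 0.0528]
contact_force: [0.6, -5.2, -1.1]
t12.93 tcp [0.5723 0.2115 0.0528] fix [11.1  8.9] yawx -180.06 (fixture) tilt 0.06 F fix [-0.39 -5.25] -1.09 grip 0.146 97.9
[-1.0297151  -0.20049627 -0.1720049 ]
```

```bash
python3 -m jog '[[0,-0.12,0,0],[0,-0.24,0,0],[0,-0.24,0,0],[0,-0.24,0,0]]' | egrep 'eef|contact'
python3 - <<'E'
from h import *
show()
E
python3 -m jog '[[0.2,0,0,0],[0.4,0,0,0],[0.6,0,0,0],[0.75,0,0,0],[0.9,0,0,0],[1,0,0,0],[1.1,0,0,0],[1.2,0,0,0],[1.2,0,0,0],[1.2,0,0,0]]' | egrep 'eef|contact'
python3 - <<'E'
from h import *
show()
E
```

```text
eef_pos: [0.5724, 0.2109, 0.0528]
contact_force: [-0.1, -0.8, -1.4]
t13.27 tcp [0.5724 0.2109 0.0528] fix [11.1  8.3] yawx -179.97 (fixture) tilt 0.05 F fix [-0.2  -0.74] -1.41 grip 0.143 97.9
eef_pos: [0.5608, 0.2079, 0.0528]
contact_force: [0.2, -1.0, -1.7]
t14.10 tcp [0.5608 0.2079 0.0528] fix [-0.9  7.5] yawx -180.01 (fixture) tilt 0.0 F fix [ 0.05 -1.01] -1.72 grip 0.145 97.9
```

```bash
python3 -m jog '[[0.1,0,0,0],[0.2,0,0,0],[0.3,0,0,0],[0.4,0,0,0],[0.4,0,0,0],[0.4,0,0,0]]' | egrep 'eef|contact'
python3 - <<'E'
from h import *
show()
E
```

```text
eef_pos: [0.5568, 0.2072, 0.0528]
contact_force: [0.4, -0.1, -1.1]
t14.60 tcp [0.5568 0.2072 0.0528] fix [-4.9  7.5] yawx -180.01 (fixture) tilt 0.0 F fix [ 0.37 -0.21] -1.13 grip 0.14 97.9
```

```bash
python3 -m jog '[[0.15,0,0,0],[0.3,0,0,0],[0.45,0,0,0],[0.6,0,0,0],[0.7,0,0,0],[0.8,0,0,0],[0.8,0,0,0],[0.8,0,0,0]]' | egrep 'eef|contact'
python3 - <<'E'
from h import *
show()
E
```

```text
eef_pos: [0.5489, 0.2057, 0.0528]
contact_force: [0.6, -1.4, -0.5]
t15.27 tcp [0.5489 0.2057 0.0528] fix [-12.9   7.5] yawx -180.01 (fixture) tilt 0.0 F fix [ 0.37 -1.5 ] -0.55 grip 0.138 98.0
```

```bash
python3 -m jog '[[0.1,0,0,0],[0.2,0,0,0],[0.3,0,0,0],[0.3,0,0,0],[0.3,0,0,0]]' | egrep 'contact'
python3 - <<'E'
from h import *
show()
E
python3 -m jog '[[0.1,0,0,0],[0.2,0,0,0],[0.3,0,0,0],[0.3,0,0,0],[0.3,0,0,0]]' | egrep 'contact'
python3 - <<'E'
from h import *
show()
E
```

```text
contact_force: [4.0, 0.6, -2.0]
t15.68 tcp [0.5469 0.2054 0.0531] fix [-15.    7.5] yawx -180.02 (fixture) tilt 0.11 F fix [ 4.04 -0.09] -2.04 grip 0.143 98.3
contact_force: [5.1, -0.1, -1.3]
t16.10 tcp [0.5435 0.2047 0.0531] fix [-18.4   7.5] yawx -180.02 (fixture) tilt 0.06 F fix [ 4.99 -1.03] -1.32 grip 0.14 98.4
```

The leg is through the slot: no force until the bend reached the strip, and now there is 5 N of spring load. The pin-side leg has to pass over the pin top, so I slacken, raise 4 mm, and then pull with the turn.

```bash
python3 -m jog '[[-0.2,0,0,0],[-0.4,0,0,0],[-0.6,0,0,0],[-0.6,0,-0.2,0],[-0.6,0,-0.4,0],[-0.6,0,-0.4,0],[-0.6,0,-0.4,0]]' | egrep 'contact'
python3 - <<'E'
from h import *
show()
E
```

```text
contact_force: [0.0, 0.0, -1.7]
t16.68 tcp [0.5484 0.2056 0.0567] fix [-13.4   7.4] yawx -180.01 (fixture) tilt 0.06 F fix [0.02 0.01] -1.73 grip 0.141 98.4
```

```bash
python3 -m jog '[[0.2,-0.04,0,-0.007],[0.4,-0.08,0,-0.014],[0.6,-0.11,0,-0.02],[0.8,-0.15,0,-0.027],[1,-0.19,0,-0.034],[1.2,-0.23,0,-0.041],[1.2,-0.23,0,-0.041],[1.2,-0.23,0,-0.041]]' | egrep 'contact'
python3 - <<'E'
from h import *
show()
E
python3 -m jog '[[0.2,-0.04,0,-0.007],[0.4,-0.08,0,-0.014],[0.6,-0.11,0,-0.02],[0.8,-0.15,0,-0.027],[0.85,-0.15,0,-0.027],[0.85,-0.15,0,-0.027],[0.85,-0.15,0,-0.027]]' | egrep 'contact'
python3 - <<'E'
from h import *
show()
s=cam('scene','s4.png')
a=cv2.resize(s['pixels'][115:205,230:350],(800,600),interpolation=cv2.INTER_CUBIC)
cv2.imwrite('pics/s4c.png',a[:,:,::-1])
Q,u,v=hookpts(s,lo=-80,hi=-35,zr=.01);W=rays2hook(s,u,v)
i=np.argsort(W[:,0])[:14]; print(np.c_[u,v,Q,W].round(1)[i])
E
```

```text
contact_force: [5.2, 1.4, -2.9]
t17.35 tcp [0.5384 0.2014 0.0571] fix [-24.1   5.1] yawx -177.66 (fixture) tilt 0.11 F fix [5.4  0.39] -2.86 grip 0.142 98.3
contact_force: [5.8, 1.6, -4.8]
t17.93 tcp [0.531  0.1984 0.0573] fix [-31.9   3.6] yawx -176.11 (fixture) tilt 0.18 F fix [5.96 0.54] -4.77 grip 0.144 98.2
[[ 2.67e+02  1.68e+02 -6.86e+01 -1.16e+01  5.00e-01 -6.81e+01 -1.12e+01]
 [ 2.68e+02  1.68e+02 -6.70e+01 -1.35e+01  1.00e-01 -6.69e+01 -1.35e+01]
 [ 2.66e+02  1.67e+02 -6.90e+01 -9.10e+00  3.30e+00 -6.60e+01 -6.80e+00]
 [ 2.69e+02  1.68e+02 -6.85e+01 -1.80e+01  3.20e+00 -6.57e+01 -1.58e+01]
 [ 2.67e+02  1.67e+02 -6.59e+01 -9.90e+00  1.20e+00 -6.48e+01 -9.10e+00]
 [ 2.70e+02  1.68e+02 -5.81e+01 -1.30e+01 -7.40e+00 -6.45e+01 -1.81e+01]
 [ 2.65e+02  1.66e+02 -6.49e+01 -3.00e+00  1.00e+00 -6.40e+01 -2.40e+00]
 [ 2.68e+02  1.67e+02 -6.59e+01 -1.31e+01  2.50e+00 -6.36e+01 -1.14e+01]
 [ 2.66e+02  1.66e+02 -6.71e+01 -8.10e+00  4.90e+00 -6.28e+01 -4.70e+00]
 [ 2.69e+02  1.67e+02 -6.41e+01 -1.49e+01  1.80e+00 -6.25e+01 -1.37e+01]
 [ 2.67e+02  1.66e+02 -6.21e+01 -7.30e+00  5.00e-01 -6.16e+01 -7.00e+00]
 [ 2.70e+02  1.67e+02 -6.24e+01 -1.68e+01  1.20e+00 -6.13e+01 -1.60e+01]
 [ 2.65e+02  1.65e+02 -6.00e+01  4.00e-01 -9.00e-01 -6.07e+01 -2.00e-01]
 [ 2.71e+02  1.67e+02 -6.03e+01 -1.85e+01  2.00e-01 -6.01e+01 -1.83e+01]]
```

View pics/s4c.png

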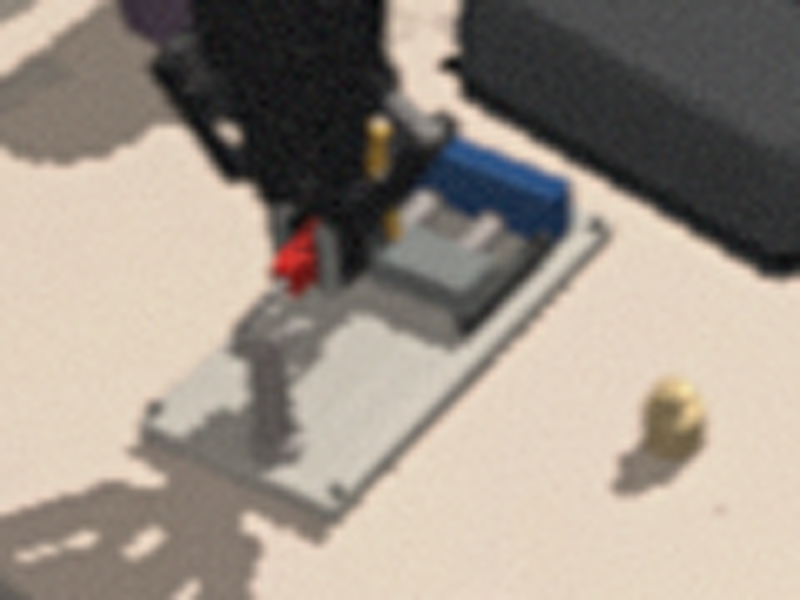

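The carriage is pulled out: there is a gap to the blue housing, and the grey block has moved towards the pin. The near bend sits right over the pin top at about (267,168). I pull slightly more, then lower.

```bash
python3 -m jog '[[0.1,-0.01,0,0],[0.2,-0.01,0,0],[0.2,-0.01,0.15,0],[0.2,-0.01,0.3,0],[0.2,-0.01,0.4,0],[0.2,-0.01,0.4,0]]' | egrep 'contact'
python3 - <<'E'
from h import *
show()
E
python3 -m jog '[[0,0,0.15,0],[0,0,0.3,0],[0,0,0.4,0],[0,0,0.4,0],[0,0,0.4,0]]' | egrep 'contact'
python3 - <<'E'
from h import *
show()
s=cam('scene','s5.png');Q,u,v=hookpts(s,lo=-80,hi=-35,zr=.01);k=(Q[:,1]>-25)&(Q[:,1]<8)
A=np.c_[Q[k][:,:2],np.ones(k.sum())]
print(k.sum(),np.median(Q[k&(Q[:,0]<-58)],0),np.median(Q[k&(Q[:,0]>-50)&(abs(Q[:,1])<5)],0))
E
```

```text
contact_force: [5.6, 1.6, 2.9]
t18.48 tcp [0.5309 0.1986 0.0544] fix [-31.9   3.7] yawx -176.12 (fixture) tilt 0.41 F fix [5.85 0.59] 2.88 grip 0.146 99.2
contact_force: [6.6, 2.1, 2.4]
t18.90 tcp [0.5311 0.1987 0.0506] fix [-31.7   3.8] yawx -176.12 (fixture) tilt 0.44 F fix [6.83 0.9 ] 2.42 grip 0.145 99.3
51 [-64.2379325  -13.41349897   1.75126924] [-43.4052498   -2.13740195   1.78467205]
```

```bash
python3 - <<'E'
from h import *
show();o=bot.get_obs();print(np.round(o['q'],3),np.round(o['joint_torque'],2),o['torque'])
E
python3 -m jog '[[0,0,0,0],[0,0,0,0]]'|egrep 'eef|contact'
python3 - <<'E'
from h import *
show();o=bot.get_obs();print(np.round(o['q'],3),np.round(o['joint_torque'],2),o['torque'])
E
```

```text
t18.95 tcp [0.5311 0.1986 0.0506] fix [-31.8   3.8] yawx -176.12 (fixture) tilt 0.43 F fix [6.88 1.18] 1.81 grip 0.144 99.3
[-0.598  0.539  0.168  1.968 -0.144  0.639  1.482] [-3.800e-01 -5.011e+01  3.000e+00 -1.318e+01 -2.000e-02  2.350e+00
  6.000e-02] [ 0.4678137  -1.62090429 -0.07773866]
eef_pos: [0.5311, 0.1986, 0.0506]
contact_force: [6.9, 3.0, 2.5]
t19.12 tcp [0.5311 0.1986 0.0506] fix [-31.8   3.8] yawx -176.12 (fixture) tilt 0.42 F fix [7.28 1.66] 2.48 grip 0.14 99.2
[-0.598  0.539  0.168  1.968 -0.144  0.639  1.482] [-3.900e-01 -5.009e+01  2.990e+00 -1.315e+01 -2.000e-02  2.360e+00
  6.000e-02] [ 0.50742354 -1.61021537 -0.03352422]
```

```bash
python3 - <<'E'
from h import *
s=dict(np.load('scene.npz'))
H,S,V=cv2.split(cv2.cvtColor(s['pixels'],cv2.COLOR_RGB2HSV))
for n,c in(('now',s),):
    m=(H>13)&(H<38)&(S>110)&(s['depth']>0);ys,xs=np.nonzero(m[115:160,260:310]);xs+=260;ys+=115
    P=np.array([[*w2f(p:=dep(c,u,v)),p[2]*1000,u,v] for u,v in zip(xs,ys)]);print(P.round(1)[(P[:,2]>40)])
Q,u,v=hookpts(s,lo=-80,hi=-30,zr=.012);W=rays2hook(s,u,v)
i=np.argsort(Q[:,0]);print(np.c_[u,v,Q,W].round(1)[i][::2])
E
```

```text
[[-39.3 -33.9 150.5 285.  135. ]
 [-35.9 -34.4 148.5 286.  135. ]
 [ 28.6  14.3  84.8 287.  135. ]
 [-37.4 -32.1 145.3 285.  136. ]
 [-13.  -15.5 121.9 286.  136. ]
 [ 26.5  13.   83.3 287.  136. ]
 [-18.  -15.9 122.2 285.  137. ]
 [-13.2 -15.3 118.7 286.  137. ]
 [ 25.9  12.8  80.4 287.  137. ]
 [-18.5 -16.  119.3 285.  138. ]
 [-11.2 -13.4 113.2 286.  138. ]
 [ 22.6  10.5  80.1 287.  138. ]
 [-21.3 -17.9 118.7 285.  139. ]
 [ 26.   17.1  71.5 286.  139. ]
 [ 28.3  15.5  70.6 287.  139. ]
 [-18.2 -15.1 112.  285.  140. ]
 [ 26.5  17.9  67.3 286.  140. ]
 [ 26.3  14.2  68.9 287.  140. ]
 [-18.8 -15.2 109.1 285.  141. ]
 [ 25.4  17.3  64.8 286.  141. ]
 [-23.2 -18.5 110.2 285.  142. ]
 [-40.7 -40.6 112.  288.  148. ]
 [-41.  -40.5 108.9 288.  149. ]]
[[ 2.67e+02  1.70e+02 -7.05e+01 -1.22e+01  1.90e+00 -6.87e+01 -1.09e+01]
 [ 2.67e+02  1.69e+02 -6.90e+01 -1.16e+01  4.00e+00 -6.55e+01 -8.80e+00]
 [ 2.68e+02  1.69e+02 -6.73e+01 -1.34e+01  3.30e+00 -6.43e+01 -1.11e+01]
 [ 2.69e+02  1.70e+02 -6.57e+01 -1.49e+01 -8.00e-01 -6.63e+01 -1.55e+01]
 [ 2.69e+02  1.69e+02 -6.45e+01 -1.44e+01  1.50e
[... 1150 characters left out ...]
1 -2.09e+01  3.10e+00 -4.74e+01 -1.87e+01]
 [ 2.67e+02  1.64e+02 -4.94e+01  1.80e+00  1.00e-01 -4.92e+01  1.90e+00]
 [ 2.69e+02  1.64e+02 -4.94e+01 -4.80e+00  2.80e+00 -4.68e+01 -2.80e+00]
 [ 2.71e+02  1.67e+02 -4.62e+01 -7.40e+00 -9.40e+00 -5.42e+01 -1.38e+01]
 [ 2.75e+02  1.66e+02 -4.44e+01 -1.96e+01 -2.10e+00 -4.62e+01 -2.10e+01]
 [ 2.69e+02  1.62e+02 -4.37e+01 -1.20e+00  3.80e+00 -4.02e+01  1.50e+00]
 [ 2.70e+02  1.62e+02 -4.03e+01 -1.80e+00  1.30e+00 -3.90e+01 -8.00e-01]
 [ 2.71e+02  1.62e+02 -3.75e+01 -2.90e+00 -5.00e-01 -3.77e+01 -3.20e+00]
 [ 2.71e+02  1.60e+02 -3.48e+01 -1.70e+00  4.00e+00 -3.11e+01  1.10e+00]
 [ 2.72e+02  1.60e+02 -3.16e+01 -2.50e+00  1.80e+00 -2.98e+01 -1.20e+00]]
```

```bash
python3 -m jog '[[0,0,0.15,0],[0,0,0.3,0],[0,0,0.3,0],[0,0,0.3,0]]' | egrep 'contact'
python3 - <<'E'
from h import *
show()
s=cam('scene','s6.png');Q,u,v=hookpts(s,lo=-80,hi=-35,zr=.012)
for k in((Q[:,0]<-60)&(Q[:,2]>-4),(Q[:,0]>-52)&(abs(Q[:,1])<5)&(Q[:,2]>-4)): print(k.sum(),np.mean(Q[k],0).round(1))
E
```

```text
contact_force: [6.8, 2.2, 1.3]
t19.45 tcp [0.531  0.1986 0.0475] fix [-31.8   3.7] yawx -176.12 (fixture) tilt 0.42 F fix [7.06 0.94] 1.33 grip 0.14 99.1
14 [-65.8 -10.7   1.6]
11 [-43.5  -1.2   1. ]
```

```bash
python3 -m jog '[[0,0,0.15,0],[0,0,0.3,0],[0,0,0.3,0],[0,0,0.3,0]]' | egrep 'contact'
python3 - <<'E'
from h import *
show()
s=cam('scene','s7.png');Q,u,v=hookpts(s,lo=-80,hi=-35,zr=.012)
for k in((Q[:,0]<-60)&(Q[:,2]>-4),(Q[:,0]>-52)&(abs(Q[:,1])<5)&(Q[:,2]>-4)): print(k.sum(),np.mean(Q[k],0).round(1))
E
```

```text
contact_force: [7.7, 1.2, 2.4]
t19.83 tcp [0.5311 0.1986 0.0446] fix [-31.8   3.8] yawx -176.12 (fixture) tilt 0.43 F fix [ 7.78 -0.23] 2.41 grip 0.145 99.2
14 [-65.3 -10.2   0.9]
10 [-42.1  -1.3   1.4]
```

```bash
python3 -m jog '[[0,0,0.1,0],[0,0,0.15,0],[0,0,0.15,0]]' | egrep 'contact'
python3 - <<'E'
from h import *
show()
E
```

```text
contact_force: [6.8, 1.9, 3.7]
t20.13 tcp [0.5311 0.1986 0.0433] fix [-31.7   3.8] yawx -176.13 (fixture) tilt 0.43 F fix [7.04 0.61] 3.74 grip 0.141 99.5
```

```bash
python3 -m jog '[[0,0,0.05,0],[0,0,0.1,0],[0,0,0.1,0]]' | egrep 'contact'
python3 - <<'E'
from h import *
show()
s=cam('scene','s8.png');Q,u,v=hookpts(s,lo=-80,hi=-35,zr=.012)
for k in((Q[:,0]<-60)&(Q[:,2]>-4),(Q[:,0]>-52)&(abs(Q[:,1])<5)&(Q[:,2]>-4)): print(k.sum(),np.mean(Q[k],0).round(1))
a=cv2.resize(s['pixels'][130:190,240:320],(800,600),interpolation=cv2.INTER_CUBIC)
cv2.imwrite('pics/s8c.png',a[:,:,::-1])
E
```

```text
contact_force: [5.1, 1.6, 7.9]
t20.38 tcp [0.5312 0.1987 0.0426] fix [-31.7   3.8] yawx -176.13 (fixture) tilt 0.43 F fix [5.34 0.65] 7.85 grip 0.144 100.0
14 [-65.1 -12.5   1.9]
9 [-41.6  -1.8   2.7]
```

View pics/s8c.png

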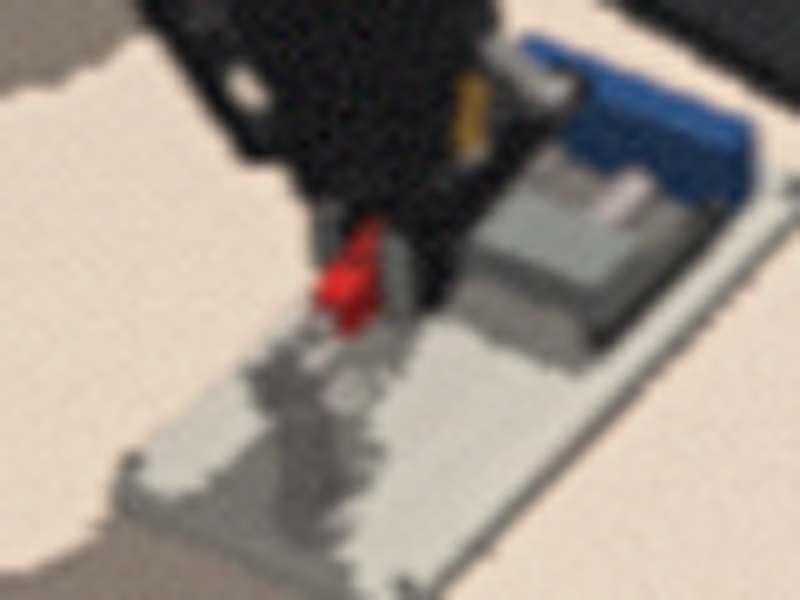

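Fz rose at wire height about 60 mm, so the bend sits on the shoulder round the pin, still level. I ease off so the spring seats it against the pin.

```bash
python3 -m jog '[[-0.1,0,0,0],[-0.2,0,0,0],[-0.3,0,0,0],[-0.4,0,0,0],[-0.4,0,0,0]]' | egrep 'contact'
python3 - <<'E'
from h import *
show()
E
python3 -m jog '[[-0.1,0,0,0],[-0.2,0,0,0],[-0.2,0,0,0],[-0.2,0,0,0]]' | egrep 'contact'
python3 - <<'E'
from h import *
show()
E
```

```text
contact_force: [3.3, 1.8, 9.9]
t20.85 tcp [0.5339 0.1995 0.0424] fix [-28.9   4.1] yawx -176.14 (fixture) tilt 0.29 F fix [3.54 1.2 ] 9.91 grip 0.139 100.2
contact_force: [1.4, 1.7, 10.0]
t21.18 tcp [0.5353 0.1997 0.0423] fix [-27.4   4. ] yawx -176.14 (fixture) tilt 0.23 F fix [1.68 1.38] 10.02 grip 0.141 100.3
```

```bash
python3 -m jog '[[-0.1,0,-0.03,0],[-0.1,0,-0.05,0],[-0.1,0,-0.05,0]]' | egrep 'contact'
python3 - <<'E'
from h import *
show()
s=cam('scene');Q,u,v=hookpts(s,lo=-80,hi=-35,zr=.012)
for k in((Q[:,0]<-60)&(Q[:,2]>-4),(Q[:,0]>-52)&(abs(Q[:,1])<5)&(Q[:,2]>-4)): print(k.sum(),np.mean(Q[k],0).round(1))
E
```

```text
contact_force: [3.0, 1.3, 6.6]
t21.43 tcp [0.5361 0.1998 0.0424] fix [-26.6   3.9] yawx -176.13 (fixture) tilt 0.21 F fix [3.19 0.71] 6.59 grip 0.14 99.7
21 [-64.1 -10.7   2.1]
10 [-43.3  -0.9   2.2]
```

```bash
python3 -m jog '[[0,0,0,0],[0,0,0,0],[0,0,0,0],[0,0,0,0],[0,0,0,0],[0,0,0,0]]' 0.2 20
python3 - <<'E'
from h import *
show()
s=cam('scene');Q,u,v=hookpts(s,lo=-80,hi=-35,zr=.012)
for k in((Q[:,0]<-60)&(Q[:,2]>-4),(Q[:,0]>-52)&(abs(Q[:,1])<5)&(Q[:,2]>-4)): print(k.sum(),np.mean(Q[k],0).round(1))
E
```

```text
t: 21.98
eef_pos: [0.5341, 0.199, 0.0406]
tool_rot: [-0.0, -0.125, 0.992, -0.0]
contact_force: [-0.8, -0.1, -0.2]
gripper_width: 0.399
grasp_force: 0.0
t21.98 tcp [0.5341 0.199  0.0406] fix [-28.7   3.5] yawx -176.11 (fixture) tilt 0.05 F fix [-0.84  0.08] -0.19 grip 0.399 0.0
17 [-63.6  -9.4   3.9]
7 [-44.1  -0.1   5.2]
```

```bash
python3 -m jog '[[0,0,-0.5,0],[0,0,-1.5,0],[0,0,-3,0],[0,0,-5,0],[0,0,-8,0],[0,0,-12,0],[0,0,-16,0],[0,0,-19,0],[0,0,-19,0]]'
python3 -m jog '[[10,-20,0,0],[10,-20,0,0],[10,-20,0,0],[10,-20,0,0],[10,-20,0,0],[10,-20,0,0],[10,-20,0,0],[10,-20,0,0]]'|egrep 'eef|contact'
python3 - <<'E'
from h import *
s=cam('scene','s9.png');t=cam('top','t9.png')
a=cv2.resize(s['pixels'][115:190,240:340],(400,300),interpolation=cv2.INTER_CUBIC)
b=cv2.resize(t['pixels'][135:225,190:270],(400,450),interpolation=cv2.INTER_CUBIC)
cv2.imwrite('pics/fin.png',np.hstack([cv2.copyMakeBorder(a,0,150,0,0,0),b])[:,:,::-1])
H,S,V=cv2.split(cv2.cvtColor(s['pixels'],cv2.COLOR_RGB2HSV))
m=((H<8)|(H>172))&(S>130);ys,xs=np.nonzero(m[130:190,240:320])
P=np.array([[*w2f(p:=dep(s,u+240,v+130)),p[2]*1000] for u,v in zip(xs,ys)]);print(len(P),np.median(P,0),P.min(0),P.max(0))
E
```

```text
t: 22.78
eef_pos: [0.5382, 0.2003, 0.2389]
tool_rot: [0.006, -0.124, 0.992, 0.002]
contact_force: [1.1, 0.4, 0.4]
gripper_width: 0.4
grasp_force: 0.0
eef_pos: [0.487, -0.0202, 0.2315]
contact_force: [0.2, 0.5, 0.0]
90 [-28.54616793  -0.09584399  66.60714362] [-53.62305647  -6.39580935  38.0056547 ] [28.59949322 32.65492427 70.85324647]
```

View pics/fin.png

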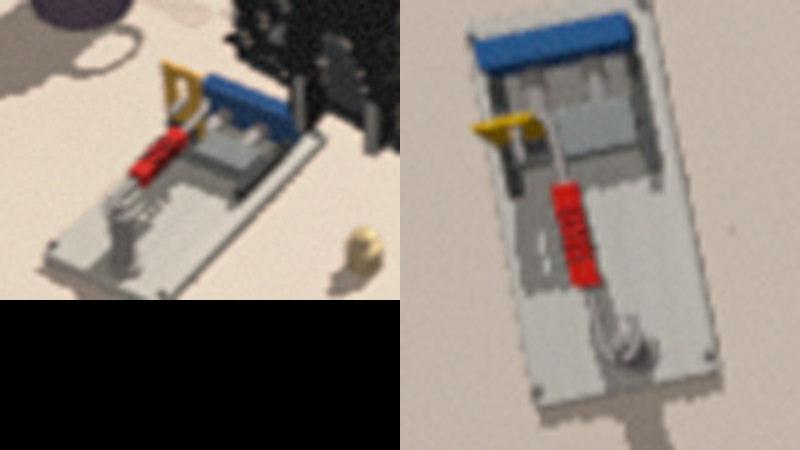

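The picture shows the leg through the slot, the other bend round the pin, and the grip level at z ≈ 60 mm. The arm is clear.

```bash
python3 -c "
from station import bot
print(bot.hand_in())"
```

```text
the job is handed in; nothing more can be done
None
```

The job is handed in: the S-hook is hooked through the tab's slot and round the anchor pin, level on its shoulder and stretched tight. The arm is clear, at about 24 s of the 58 s; the hand-in returned no verdict.

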